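# Stock the vaccination station's hanging basket from the cool box

## Robot

A 6-joint arm with a two-finger parallel gripper is mounted at the origin on the work surface. World frame = base frame: x ahead of the robot, y to its left, z up, the work surface at z = 0. Lengths are in m, angles in rad, forces in N, time in s.
With the tool pointing down it reaches from about 0.375 to 0.75 m from the base axis. Payload 9 kg.
Tool frame: the origin (TCP) lies on the mounting face of the last link; the fingertips stand arm.tips_ahead ahead of it and the grasp point (between the pads) lies 155 mm ahead of it (arm.tips_ahead is the distance from the TCP to the fingertips, in m); z points along the fingers, y is the line along which they close (so a half turn about z gives the same grasp; the last joint's range is limited). The gripper opens to 85 mm and grips with 20 to 120 N. Pads are 22 mm wide; open, the fingers measure 114 mm over their backs; the gripper's body (76 mm by 85 mm) begins 54 mm behind the grasp point. The pads swing forward as they close: fully open they stand 13 mm farther back than shut.
Start: joints at [0.899, 0.104, 0.097, 1.564, 0, 1.353], TCP at [0.263, 0.539, 0.405] pointing down, gripper open.
Joint ranges: [-2.99, 2.99], [-0.84, 1.86], [-1.1, 1.16], [-1.84, 2.11], [-1.51, 1.56], [-3.14, 3.14]. Speed limits (rad/s): [2.22, 2.22, 2.57, 3.14, 3.14, 3.14].

## Interface

Orientations are given as a unit quaternion [x, y, z, w].
In Python, from cell import arm, imaging, hand_in, boxes_of, cut_out gives the robot as it stands.
- The arm moves only by the tool jog_arm, never from a script. Its argument "series" is text: rows parted by semicolons, each of 7 numbers parted by spaces: the closure, from 0 (fully open) to 1 (shut), then the shift along the tool's x, y, z each as a share of 50 mm, from -1 to 1, then the turn, a rotation vector about the tool's x, y, z each as a share of 0.1 rad, from -1 to 1. In form: hand tx ty tz rx ry rz; .... A call has 1 to 8 rows; each row shifts and turns the commanded pose from where the row before left it, along the tool's axes as they then stand; what a row does not reach is not made up. A row lasts 1/10 s, in which the tool goes at most 50 mm and 8.59 degrees, less where a joint would pass 70% of its speed; a pose out of reach is approached as far as the arm can. A call with a number of a shift or a turn outside -1 to 1 is refused whole. A call with a gripper value outside its range is refused whole. The fingers move at their own pace and stop on an object; "newtons" is the grip in N (left out, the last holds). Time passes only in rows, so rows that do not move let the fingers close. It gives the time, the measured TCP pose, the force, the opening and the grip force at its end, in the units of the state.
- arm.get_state(): the state, without advancing time (a new reading comes with each control period).
- imaging.camera(name): name is "side" or "top" or "wrist"; returns a dict with "frame" (384x512x3 uint8, blue, green, red), "z_map" (384x512 float32, m along the optical axis (not along the pixel's ray), 0 where there is no reading), "intrinsics" (3x3 intrinsics, pixels), "pose" (4x4, takes a point from camera to world coordinates); the wrist camera has in their place "mount" (4x4, takes a point from camera to tool coordinates, whose origin is the TCP and whose axes are the flange's). Camera axes: x right, y up, looking along -z (the intrinsics and any distortion apply to the point x, -y, -z); pixel columns grow to the right and rows downward; lengths in m; the calibration is good to about 2 mm. A picture is of the moment at which its call begins: read the wrist's pose just before it.
- hand_in(): hands the job in; it is judged then, once.
Trained networks look in the newest picture that a camera, given by its name, has taken for a name from the list of things; names that differ only in an ending like _2 or _b are one class to them, and where a whole thing is asked for, a point or a joint stands for the part that bears it (a point fixed in the world has none). Each returns a list of dicts, best first, with "score" (0 to 1); they miss things now and then, are a little off and sometimes report something else, mostly with a low value. They report only what shows in the picture. A call takes as long as a camera call. They do not tell look-alikes from the thing itself.
- boxes_of(query, camera): "point" ([x, y, z] in m, in world coordinates, good to about 4 mm: the middle of the surface that is visible of it).
- cut_out(query, camera): "mask" (384x512 bool, what is visible of it).
The state is a dict: "time_s": time; "joint_pos": joint angles; "dq": joint speeds; "effort": joint torques, N m; "tcp_pos": TCP position; "eef_rot": TCP orientation; "wrist_force": force on the tool from outside, world axes, zero at the start; "torque": the same for the moment, N m; "gripper_width": finger opening in m; "grip_force": force on a finger pad.
Only numpy, scipy, OpenCV 4.12 (cv2) and the standard library are available. Lean on these libraries where they do the work, as an engineer would, in place of code of your own. Each camera call takes 0.05 s, during which the arm holds its last target. There are 200 camera calls.

## Task

Take the lid off the small foam cool box and lay it flat, grip upwards, on the grey mat; lift every medicine carton out of the box and into the steel basket. Then, with all the cartons in the basket, finish with the basket hanging by its handle bar on both prongs of the hanger and the lid fully home on the cool box. Do not knock over or push aside the other things on the table.

Things in the scene. Friction and masses are not known exactly. Their poses are not given: they have to be found in the camera images.
- coolbox: Fixed open-topped grey foam cool box, 190 x 190 mm outside, 110 mm high; walls 15 mm thick, inside 160 x 160 mm, inner floor 45 mm above the table (the cavity is 65 mm deep). At the start the lid closes it. Origin: centre of its underside, on the table; x and y along its sides, z up.
- lid: Loose grey foam lid, 160 g: slab 190 x 190 x 20 mm; under it a plug 146 x 146 mm, 10 mm deep, that drops into the box's mouth; on top a grip bar (80 mm along x, 22 mm wide, top 48 mm above the origin). Origin: centre of the slab's underside, which lies on the box's rim (110 mm up) when closed; laid down elsewhere the lid stands on its plug, origin 10 mm above the support.
- lid_grip (a point): Centre of the lid's grip bar, 34 mm above the lid's origin; its x axis runs along the bar.
- sheet: Fixed flat grey cloth-covered mat, 230 x 230 mm, 2 mm thick, the clear place where the lid is to be laid. Origin: centre of its underside; x and y along its sides.
- basket: Loose open steel basket, 146 (x) x 158 (y) mm outside, walls 48 mm high and 4 mm thick, floor 4 mm, with a stiff bail handle: a bar of square section, 10 x 10 mm, along y, over the middle of the basket, axis 110 mm above the underside, with uprights at y = +-77 mm. 250 g empty. Origin: centre of its underside, z up.
- basket_bar (a point): Middle of the basket's handle bar (on its axis), 110 mm above the basket's origin.
- stand: Fixed hanger: two round level prongs, 8 mm thick, at y = +-38 mm, axis 168 mm above the table, running from a post at x = +105 mm towards the stand's -x; tips at x = -26 mm turned up (tops at 188 mm). Post and cross-bar end at 174 mm. Foot plate 10 mm high, x = +45 to +145, y = +-70 mm. Origin: on the table, straight below the place where the handle bar should hang.
- stand_hang (a point): Where the middle of the basket's handle bar lies when hung: 177 mm above the table, midway between the prongs, 22 mm behind their turned-up tips. Axes as the stand's: the bar comes over the tips in the +x direction and is then lowered.
- carton0: Loose small medicine carton of brown and white card, 50 (x) x 26 (y) x 46 (z) mm, about 30 g, standing on the inner floor of the cool box at the start; origin: centre of its underside. Two to four such cartons are present; an absent one reads None from the start.
- carton1: Loose small medicine carton of brown and white card, 50 (x) x 26 (y) x 46 (z) mm, about 30 g, standing on the inner floor of the cool box at the start; origin: centre of its underside. Two to four such cartons are present; an absent one reads None from the start.
- carton2: Loose small medicine carton of brown and white card, 50 (x) x 26 (y) x 46 (z) mm, about 30 g, standing on the inner floor of the cool box at the start; origin: centre of its underside. Two to four such cartons are present; an absent one reads None from the start.
- carton3: Loose small medicine carton of brown and white card, 50 (x) x 26 (y) x 46 (z) mm, about 30 g, standing on the inner floor of the cool box at the start; origin: centre of its underside. Two to four such cartons are present; an absent one reads None from the start.
- gel: Bystander, not part of the job: closed bottle of hand gel, 60 mm across, 150 mm high; loose, origin at the centre of its underside.
- cottonpot: Bystander, not part of the job: small clear pot, 76 mm across, 55 mm high; loose, origin at the centre of its underside.
- dish: Bystander, not part of the job: steel bowl, 100 mm across, 35 mm high; loose, origin at the centre of its underside.
- tape: Bystander, not part of the job: roll of tape lying flat, 56 mm across, 20 mm high; loose, origin at the centre of its underside.
- swabs: Bystander, not part of the job: white box of swabs, 60 x 90 x 30 mm; loose, origin at the centre of its underside.
- vialjar: Bystander, not part of the job: brown glass jar, 40 mm across, 60 mm high; loose, origin at the centre of its underside.
Mind the look-alikes: they are no part of the job. Leave any yellow look-alike of the basket alone.

How it is judged:
By the outcome, as a careful person would: the job done as asked, in the order asked, and still so for the second after the job is handed in, with the robot touching nothing.
Of carton0, carton1, carton2, carton3 only 2 to 4 are there at a start; the rules pass over those that are not, and their reading is None.
At some moment in a run one of lid, basket may be knocked a few centimetres aside while the robot is not near it.
It also fails if it takes over 210 s, if anything falls off the work surface, if the arm or the gripper's body presses on something with over 40 N, if the wrist force passes 120 N, or if a joint passes its speed limit or range.

## Working session

There is one attempt and no reset: what is moved stays moved. The work goes in short steps, Python scripts to look and compute and a tool call to move; the robot and the scene stay as the last step left them, time stands still between calls to the robot, and variables do not carry over. Pictures are saved under pics/ and viewed, at most 14 in all, crops included, and the job is handed in when it is done.

Besides the shell and the picture viewer there is one more tool, called after "Request:" by a JSON object that holds its "op" and its "data". jog_arm: Moves the arm, as the interface text tells. Shift numbers are shares of 50 mm and turn numbers shares of 0.1 rad, none past 1 either way. Its arguments: {"type":"object","properties":{"series":{"type":"string"},"newtons":{"type":"number"}},"required":["series"]}

```bash
ls; mkdir -p pics
cat > h.py <<'E'
import numpy as np, cv2
from cell import arm, imaging, hand_in, boxes_of, cut_out
from scipy.spatial.transform import Rotation as R
def shot(n,save=None):
    s=arm.get_state(); c=imaging.camera(n)
    if n=="wrist":
        T=np.eye(4);T[:3,:3]=R.from_quat(s["eef_rot"]).as_matrix();T[:3,3]=s["tcp_pos"]
        c["pose"]=T@c["mount"]
    if save: cv2.imwrite("pics/"+save,c["frame"])
    return c
def cloud(c):
    K=c["intrinsics"];z=c["z_map"];v,u=np.indices(z.shape)
    P=np.stack([(u-K[0,2])/K[0,0]*z,-(v-K[1,2])/K[1,1]*z,-z],-1)
    W=P@c["pose"][:3,:3].T+c["pose"][:3,3]
    W[z<=0]=np.nan
    return W
def st():
    s=arm.get_state()
    print({k:np.round(s[k],4) for k in("time_s","joint_pos","tcp_pos","eef_rot","wrist_force","gripper_width","grip_force")})
    return s
E
python3 - <<'E'
from h import *
st(); print(arm.tips_ahead)
for n in("top","side"):
    c=shot(n,n+"0.png"); print(n,np.round(c["pose"],3).tolist(),np.round(c["intrinsics"],1).tolist(), [k for k in c])
    K=c["intrinsics"]
    for q in["coolbox","lid","sheet","basket","basket_bar","stand","gel","cottonpot","dish","tape","swabs","vialjar","lid_grip"]:
        for b in boxes_of(q,n):
            p=np.linalg.inv(c["pose"])@np.r_[b["point"],1]
            print(q,round(b["score"],2),np.round(b["point"],3),"px",int(K[0,2]+K[0,0]*p[0]/-p[2]),int(K[1,2]+K[1,1]*-p[1]/-p[2]))
E
```

```text
pics
{'time_s': np.float64(0.0), 'joint_pos': array([ 0.8993,  0.1047,  0.0964,  1.5639, -0.    ,  1.3531]), 'tcp_pos': array([0.2629, 0.5392, 0.4039]), 'eef_rot': array([ 2.249e-01,  9.744e-01, -6.000e-04, -3.000e-04]), 'wrist_force': array([-0.1268, -0.7455, -0.3087]), 'gripper_width': np.float64(0.0852), 'grip_force': np.float64(0.0)}
0.1734
top [[0.005, 0.997, -0.077, 0.422], [-1.0, 0.005, 0.007, 0.026], [0.007, 0.077, 0.997, 1.473], [0.0, 0.0, 0.0, 1.0]] [[492.3, 0.0, 253.9], [0.0, 492.3, 188.4], [0.0, 0.0, 1.0]] ['frame', 'z_map', 'intrinsics', 'pose']
coolbox 0.4 [0.321 0.192 0.016] px 193 260
lid 0.65 [0.57  0.13  0.128] px 212 172
basket 0.72 [ 0.776 -0.385  0.004] px 386 110
basket 0.64 [ 0.531 -0.101  0.005] px 292 190
basket 0.42 [0.479 0.093 0.074] px 226 206
basket_bar 0.7 [ 0.537 -0.104  0.006] px 293 188
basket_bar 0.62 [ 0.771 -0.383  0.001] px 385 112
stand 0.79 [ 0.556 -0.341  0.009] px 373 182
cottonpot 0.83 [0.776 0.027 0.015] px 250 108
cottonpot 0.47 [ 0.325 -0.196  0.028] px 326 260
tape 0.63 [ 0.38  -0.     0.024] px 259 241
tape 0.57 [ 0.556 -0.344  0.01 ] p
[... 463 characters left out ...]
0.89 [0.508 0.042 0.063] px 244 198
lid 0.91 [0.557 0.117 0.132] px 241 159
sheet 0.57 [ 0.477  0.385 -0.   ] px 175 160
basket 0.74 [ 0.534 -0.096  0.014] px 283 234
basket_bar 0.89 [ 0.774 -0.388  0.016] px 425 255
basket_bar 0.6 [ 0.535 -0.1    0.02 ] px 284 233
stand 0.69 [0.557 0.122 0.132] px 240 158
stand 0.68 [ 0.557 -0.359  0.009] px 359 293
gel 0.84 [0.738 0.271 0.095] px 259 123
gel 0.54 [ 0.537 -0.1    0.02 ] px 284 233
cottonpot 0.72 [0.769 0.03  0.037] px 315 170
dish 0.92 [0.328 0.208 0.02 ] px 161 205
tape 0.52 [ 0.382 -0.006  0.012] px 218 242
swabs 0.83 [ 0.319 -0.207  0.032] px 243 298
vialjar 0.47 [0.684 0.361 0.045] px 230 129
lid_grip 0.77 [0.558 0.122 0.131] px 241 158
```

View pics/top0.png

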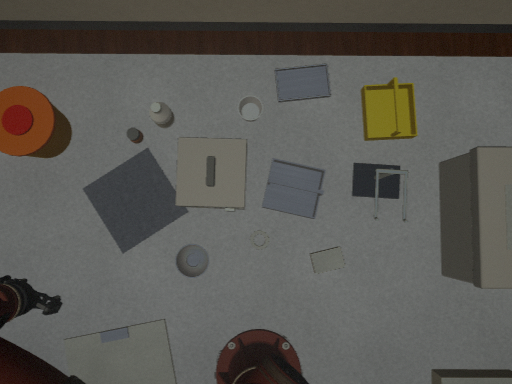

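View pics/side0.png

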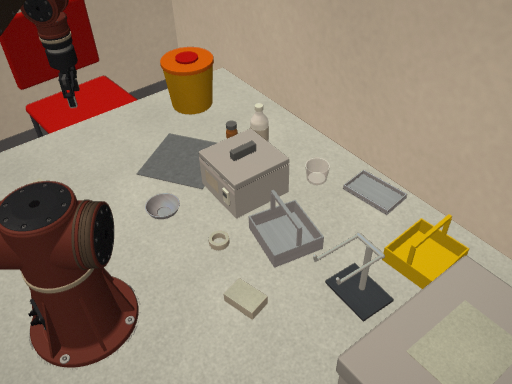

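The top view shows three basket-like things: the steel basket with a bail at (293,188), a handleless flat grey tray at (303,83), and the yellow look-alike at (388,110). I choose (293,188). The lid is at (211,172), the mat at (135,200) and the hanger tips at (377,218) and (405,220).

```bash
cat >> h.py <<'E'
def rect(W,m,lab=""):
    p=W[m][:,:2].astype(np.float32)
    r=cv2.minAreaRect(p); print(lab,len(p),np.round(r[0],4),np.round(r[1],4),round(r[2],1),"zmed",round(float(np.median(W[m][:,2])),4)); return r
def near(W,x,y,r): return np.hypot(W[...,0]-x,W[...,1]-y)<r
E
python3 - <<'E'
from h import *
c=shot("top"); W=cloud(c); z=W[...,2]
rect(W,near(W,.57,.12,.16)&(z>.12)&(z<.138),"lid")
rect(W,near(W,.57,.12,.1)&(z>.148)&(z<.17),"grip")
b=near(W,.54,-.10,.13)
rect(W,b&(z>.04)&(z<.055),"rim"); rect(W,b&(z>.107)&(z<.125),"bar"); rect(W,b&(z>.035)&(z<.125),"bskall")
s=near(W,.55,-.36,.17)
rect(W,s&(z>.155)&(z<.2),"prongs"); m=s&(z>.155)&(z<.2)
print(np.round(W[m][::4],3).tolist())
rect(W,s&(z>.006)&(z<.02),"foot")
k=cut_out("sheet","top")
print([ (x["score"],x["mask"].sum()) for x in k])
hsv=c["frame"].mean(-1); 
m=(near(W,.52,.35,.2)&(hsv<95)&(abs(z)<.02)); 
n,l,stt,_=cv2.connectedComponentsWithStats(m.astype(np.uint8)); i=1+stt[1:,4].argmax(); rect(W,l==i,"sheet")
v=c["frame"]; a=v[130:230,180:420]; cv2.imwrite("pics/crop.png",cv2.resize(a,None,fx=3.3,fy=3.3,interpolation=cv2.INTER_CUBIC))
c=shot("side"); W=cloud(c); z=W[...,2]
rect(W,near(W,.57,.12,.16)&(z>.12)&(z<.138),"lid")
b=near(W,.54,-.10,.13)
rect(W,b&(z>.043)&(z<.052),"rim"); rect(W,b&(z>.107)&(z<.125),"bar");rect(W,near(W,.57,.12,.1)&(z>.148)&(z<.17),"grip")
s=near(W,.55,-.36,.17);m=s&(z>.155)&(z<.2);rect(W,m,"prongs");print(np.round(W[m][::6],3).tolist())
rect(W,s&(z>.006)&(z<.014),"foot")
E
```

```text
lid 4483 [0.5715 0.1027] [0.257  0.1907] 88.7 zmed 0.1301
grip 249 [0.5722 0.135 ] [0.0789 0.0221] 0.2 zmed 0.1578
rim 306 [ 0.5357 -0.0991] [0.1587 0.1469] 77.6 zmed 0.0473
bar 214 [ 0.5351 -0.0989] [0.1555 0.0113] 77.5 zmed 0.115
bskall 568 [ 0.5357 -0.0991] [0.1587 0.1469] 77.6 zmed 0.0511
prongs 448 [ 0.5082 -0.3457] [0.0869 0.1394] 86.3 zmed 0.1718
[[0.579, -0.311, 0.174], [0.577, -0.311, 0.173], [0.577, -0.322, 0.17], [0.577, -0.332, 0.173], [0.577, -0.343, 0.173], [0.577, -0.355, 0.169], [0.574, -0.312, 0.177], [0.574, -0.324, 0.175], [0.574, -0.334, 0.176], [0.574, -0.346, 0.172], [0.574, -0.355, 0.176], [0.575, -0.367, 0.171], [0.575, -0.378, 0.173], [0.575, -0.388, 0.173], [0.571, -0.314, 0.173], [0.571, -0.324, 0.174], [0.572, -0.335, 0.171], [0.571, -0.345, 0.174], [0.572, -0.356, 0.173], [0.572, -0.367, 0.171], [0.571, -0.377, 0.176], [0.571, -0.386, 0.178], [0.569, -0.315, 0.168], [0.569, -0.324, 0.172], [0.569, -0.334, 0.175], [0.569, -0.346, 0.171], [0.569, -0.357, 0.169], [0.569, -0.366, 0.177], [0.569, -0.378, 0.172], [0.569, -0.387, 0.178], [0.566, -0.314, 0.17], [
[... 4184 characters left out ...]
536, -0.389, 0.171], [0.528, -0.39, 0.174], [0.523, -0.387, 0.172], [0.516, -0.384, 0.172], [0.511, -0.383, 0.172], [0.503, -0.381, 0.172], [0.516, -0.388, 0.168], [0.506, -0.388, 0.173], [0.498, -0.386, 0.173], [0.49, -0.385, 0.176], [0.484, -0.384, 0.176], [0.48, -0.381, 0.173], [0.492, -0.387, 0.169], [0.482, -0.387, 0.173], [0.475, -0.385, 0.175], [0.468, -0.383, 0.175], [0.443, -0.379, 0.187], [0.468, -0.386, 0.173], [0.443, -0.382, 0.187], [0.466, -0.385, 0.171], [0.452, -0.378, 0.172], [0.463, -0.386, 0.171], [0.449, -0.381, 0.174], [0.44, -0.378, 0.175], [0.453, -0.384, 0.17], [0.449, -0.385, 0.172], [0.443, -0.382, 0.167]]
foot 1751 [ 0.5443 -0.3179] [0.2521 0.3221] 89.6 zmed 0.0112
```

View pics/crop.png

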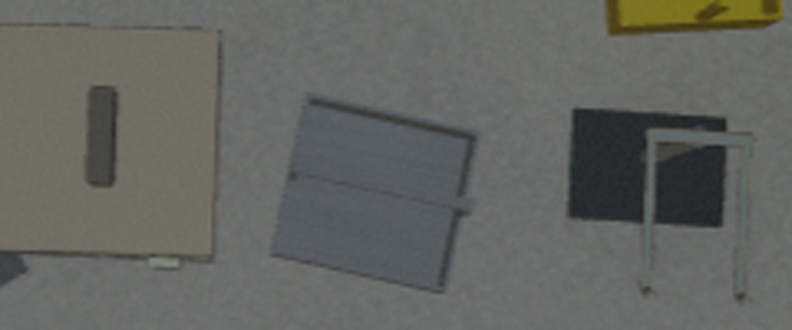

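The crop confirms the steel basket with its bail (bar from (290,178) to (470,208)); the tray and the yellow basket are different. The lid grip is at (100,137). Next I write a planner that prints rows.

```bash
cat >> h.py <<'E'
def plan(goals,hand,start=None,step=.042,turn=.085):
    """goals: (x,y,z of GRASP POINT, yaw deg of tool y); prints rows of the jog"""
    s=arm.get_state()
    Rm=R.from_quat(s["eef_rot"]).as_matrix(); p=np.array(s["tcp_pos"])
    print("from grasp pt",np.round(p+.155*Rm[:,2],4),"yaw y",round(np.degrees(np.arctan2(Rm[1,1],Rm[0,1])),2),"t",round(s["time_s"],1))
    for g in goals:
        a=np.radians(g[3]); y=np.array([np.cos(a),np.sin(a),0]); z=np.array([0,0,-1.]); G=np.column_stack([np.cross(y,z),y,z])
        d=np.array(g[:3])+[0,0,.155]-p; rv=R.from_matrix(Rm.T@G).as_rotvec()
        n=max(1,int(np.ceil(max(np.linalg.norm(d)/step,np.linalg.norm(rv)/turn))))
        rows=[]
        for i in range(n):
            t=Rm.T@(d/n)/.05; r=rv/n/.1
            rows.append(f"{hand} "+" ".join(f"{v:.2f}".replace("-0.00","0") for v in [*t,*r]))
            Rm=Rm@R.from_rotvec(rv/n).as_matrix()
        p=p+d
        print(g,n,"rows"); [print("   ","; ".join(rows[i:i+8])) for i in range(0,n,8)]
E
python3 -c "
from h import *
plan([(.572,.135,.22,90),(.572,.135,.151,90)],0)"
```

```text
from grasp pt [0.263  0.5393 0.2497] yaw y 64.0 t 1.6
(0.572, 0.135, 0.22, 90) 13 rows
    0 -0.70 -0.35 0.05 0.00 0.00 -0.35; 0 -0.69 -0.37 0.05 0.00 0.00 -0.35; 0 -0.67 -0.40 0.05 0.00 0.00 -0.35; 0 -0.66 -0.42 0.05 0.00 0.00 -0.35; 0 -0.64 -0.44 0.05 0.00 0.00 -0.35; 0 -0.63 -0.47 0.05 0.00 0.00 -0.35; 0 -0.61 -0.49 0.05 0.00 0.00 -0.35; 0 -0.59 -0.51 0.05 0.00 0.00 -0.35
    0 -0.58 -0.53 0.05 0.00 0.00 -0.35; 0 -0.56 -0.55 0.05 0.00 0.00 -0.35; 0 -0.54 -0.57 0.05 0.00 0.00 -0.35; 0 -0.52 -0.59 0.05 0.00 0.00 -0.35; 0 -0.50 -0.61 0.05 0.00 0.00 -0.35
(0.572, 0.135, 0.151, 90) 2 rows
    0 0 0.00 0.69 0 0 0; 0 0 0.00 0.69 0 0 0
```

Request:
{"op": "jog_arm", "data": {"series": "0 -0.70 -0.35 0.05 0 0 -0.35; 0 -0.69 -0.37 0.05 0 0 -0.35; 0 -0.67 -0.40 0.05 0 0 -0.35; 0 -0.66 -0.42 0.05 0 0 -0.35; 0 -0.64 -0.44 0.05 0 0 -0.35; 0 -0.63 -0.47 0.05 0 0 -0.35; 0 -0.61 -0.49 0.05 0 0 -0.35; 0 -0.59 -0.51 0.05 0 0 -0.35", "newtons": 40}}

```text
time_s: 2.35
tcp_pos: [0.4537, 0.2895, 0.3848]
eef_rot: [0.086, 0.996, 0.0, 0.0]
wrist_force: [0.6, 0.1, 0.2]
gripper_width: 0.0851
grip_force: 0.0
```

Request:
{"op": "jog_arm", "data": {"series": "0 -0.58 -0.53 0.05 0 0 -0.35; 0 -0.56 -0.55 0.05 0 0 -0.35; 0 -0.54 -0.57 0.05 0 0 -0.35; 0 -0.52 -0.59 0.05 0 0 -0.35; 0 -0.50 -0.61 0.05 0 0 -0.35; 0 0 0 0 0 0 0; 0 0 0 0 0 0 0"}}

```text
time_s: 3.05
tcp_pos: [0.5728, 0.1343, 0.3719]
eef_rot: [0.0, 1.0, 0.0, -0.0]
wrist_force: [-0.6, 0.3, 0.2]
gripper_width: 0.0852
grip_force: 0.0
```

```bash
python3 -c "
from h import *
c=shot('wrist','w1.png');W=cloud(c);z=W[...,2]
rect(W,near(W,.57,.135,.07)&(z>.148)&(z<.17),'grip')
rect(W,near(W,.57,.135,.15)&(z>.12)&(z<.138),'lid')
plan([(.572,.135,.151,90)],0)"
```

```text
grip 4317 [0.5723 0.1349] [0.0219 0.0799] 89.0 zmed 0.1571
lid 62816 [0.5724 0.1349] [0.1894 0.1899] 88.7 zmed 0.1292
from grasp pt [0.5724 0.1351 0.2172] yaw y 90.03 t 3.1
(0.572, 0.135, 0.151, 90) 2 rows
    0 0.00 0 0.66 0.00 0 0.00; 0 0.00 0 0.66 0.00 0 0.00
```

Request:
{"op": "jog_arm", "data": {"series": "0 0 0 0.66 0 0 0.2; 0 0 0 0.66 0 0 0; 0 0 0 0 0 0 0; 0.9 0 0 0 0 0 0; 0.9 0 0 0 0 0 0; 0.9 0 0 0 0 0 0; 0.9 0 0 0 0 0 0; 0.9 0 0 0 0 0 0"}}

```text
time_s: 3.9
tcp_pos: [0.573, 0.1351, 0.3075]
eef_rot: [0.009, 1.0, 0.0, 0.001]
wrist_force: [-1.3, 0.6, 7.9]
gripper_width: 0.0214
grip_force: 41.5
```

Request:
{"op": "jog_arm", "data": {"series": "0.9 0 0 0 0 0 0; 0.9 0 0 0 0 0 0; 0.9 0 0 -0.2 0 0 0; 0.9 0 0 -0.5 0 0 0; 0.9 0 0 -0.6 0 0 0; 0.9 0 0 -0.6 0 0 0; 0.9 0 0 0 0 0 0"}}

```text
time_s: 4.6
tcp_pos: [0.5732, 0.135, 0.4064]
eef_rot: [0.009, 1.0, 0.0, 0.003]
wrist_force: [1.0, 0.3, -1.9]
gripper_width: 0.0214
grip_force: 40.4
```

```bash
python3 -c "
from h import *
c=shot('top');W=cloud(c);z=W[...,2]
g=c['frame'].mean(-1)
for th in(85,95):
  m=((near(W,.52,.35,.2)&(g<th)&(abs(z)<.02))).astype(np.uint8);n,l,t,_=cv2.connectedComponentsWithStats(m);rect(W,l==1+t[1:,4].argmax(),'sheet')
plan([(.572,.135,.27,88.8),(.503,.369,.15,122),(.503,.369,.06,122),(.503,.369,.053,122)],.9)"
```

```text
sheet 4031 [0.4994 0.3725] [0.2304 0.2233] 32.7 zmed 0.0022
sheet 4111 [0.4998 0.3723] [0.2309 0.2257] 33.5 zmed 0.0022
from grasp pt [0.5736 0.135  0.2488] yaw y 88.92 t 4.7
(0.572, 0.135, 0.27, 88.8) 1 rows
    0.9 0.02 0.00 -0.42 0.00 0.04 0.02
(0.503, 0.369, 0.15, 122) 7 rows
    0.9 0.21 0.66 0.34 0 0.00 -0.83; 0.9 0.16 0.68 0.34 0 0.00 -0.83; 0.9 0.10 0.69 0.34 0 0.00 -0.83; 0.9 0.04 0.70 0.34 0 0.00 -0.83; 0.9 -0.02 0.70 0.34 0 0.00 -0.83; 0.9 -0.07 0.69 0.34 0 0.00 -0.83; 0.9 -0.13 0.68 0.34 0 0.00 -0.83
(0.503, 0.369, 0.06, 122) 3 rows
    0.9 0.00 0.00 0.60 0 0 0.00; 0.9 0.00 0.00 0.60 0 0 0.00; 0.9 0.00 0.00 0.60 0 0 0.00
(0.503, 0.369, 0.053, 122) 1 rows
    0.9 0.00 0.00 0.14 0.00 0.00 0
```

Request:
{"op": "jog_arm", "data": {"series": "0.9 0.21 0.66 0 0 0 -0.83; 0.9 0.16 0.68 0 0 0 -0.83; 0.9 0.10 0.69 0 0 0 -0.83; 0.9 0.04 0.70 0 0 0 -0.83; 0.9 -0.02 0.70 0 0 0 -0.83; 0.9 -0.07 0.69 0 0 0 -0.83; 0.9 -0.13 0.68 0 0 0 -0.83; 0.9 0 0 0 0 0 0"}}

```text
time_s: 5.45
tcp_pos: [0.501, 0.3717, 0.3995]
eef_rot: [-0.281, 0.96, 0.0, -0.001]
wrist_force: [-1.2, -0.5, -1.4]
gripper_width: 0.0212
grip_force: 40.3
```

Request:
{"op": "jog_arm", "data": {"series": "0.9 0 0 0.76 0 0 0; 0.9 0 0 0.76 0 0 0; 0.9 0 0 0.76 0 0 0; 0.9 0 0 0.76 0 0 0; 0.9 0 0 0.60 0 0 0; 0.9 0 0 0 0 0 0"}}

```text
time_s: 6.05
tcp_pos: [0.5005, 0.367, 0.2131]
eef_rot: [-0.277, 0.961, -0.001, -0.005]
wrist_force: [-1.2, -1.3, -2.3]
gripper_width: 0.0213
grip_force: 40.3
```

```bash
python3 -c "
from h import *
st()
c=shot('wrist','w2.png')
plan([(.502,.370,.053,122)],.9)
c=shot('top','t2.png')"
```

```text
{'time_s': np.float64(6.05), 'joint_pos': array([ 4.2240e-01,  2.2760e-01, -1.1680e-01,  1.2362e+00, -1.0000e-04,
       -1.3890e-01]), 'tcp_pos': array([0.5005, 0.367 , 0.2131]), 'eef_rot': array([-2.770e-01,  9.609e-01, -8.000e-04, -4.800e-03]), 'wrist_force': array([-1.1806, -1.257 , -2.2976]), 'gripper_width': np.float64(0.0213), 'grip_force': np.float64(40.277)}
from grasp pt [0.5008 0.3672 0.0615] yaw y 122.17 t 6.1
(0.502, 0.37, 0.053, 122) 1 rows
    0.9 -0.03 0.04 0.17 0.01 -0.06 0.03
```

View pics/t2.png

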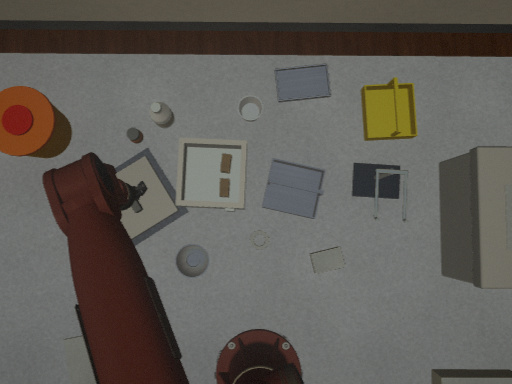

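The lid hovers over the mat with a margin all round. Two cartons are visible in the box at (225,163) and (224,187).

Request:
{"op": "jog_arm", "data": {"series": "0.9 0 0.05 0.14 0 0 0; 0.9 0 0 0.06 0 0 0; 0.9 0 0 0 0 0 0; 0.3 0 0 0 0 0 0; 0.3 0 0 0 0 0 0; 0.3 0 0 0 0 0 0; 0.3 0 0 0 0 0 0"}}

```text
time_s: 6.85
tcp_pos: [0.5016, 0.3707, 0.2096]
eef_rot: [-0.277, 0.961, 0.0, 0.0]
wrist_force: [0.5, 0.6, 0.4]
gripper_width: 0.0599
grip_force: 0.0
```

Request:
{"op": "jog_arm", "data": {"series": "0.3 0 0 -0.6 0 0 0; 0.3 0 0 -0.8 0 0 0; 0.3 0 0 -0.8 0 0 0; 0.3 0 0 -0.8 0 0 0; 0.3 0 0 -0.8 0 0 0; 0.3 0 0 0 0 0 0"}}

```text
time_s: 7.45
tcp_pos: [0.5022, 0.371, 0.4062]
eef_rot: [-0.277, 0.961, 0.001, 0.005]
wrist_force: [0.4, -0.4, 0.8]
gripper_width: 0.0599
grip_force: 0.0
```

```bash
python3 -c "
from h import *
c=shot('wrist','w3.png');W=cloud(c);z=W[...,2]
rect(W,near(W,.50,.37,.15)&(z>.026)&(z<.04),'lid')
rect(W,near(W,.50,.37,.07)&(z>.05)&(z<.07),'grip')
c=shot('top');W=cloud(c);z=W[...,2];g=c['frame'].mean(-1)
m=near(W,.572,.135,.12)&(z>.075)&(z<.1)&(abs(W[...,0]-.572)<.079)&(abs(W[...,1]-.135)<.079)
n,l,t,_=cv2.connectedComponentsWithStats(m.astype(np.uint8))
for i in range(1,n):
  if t[i,4]>20: rect(W,l==i,'c')
rect(W,near(W,.572,.135,.15)&(z>.104)&(z<.116),'box')
b=near(W,.54,-.10,.13);rect(W,b&(z>.04)&(z<.055),'rim'); rect(W,b&(z>.107)&(z<.125),'bar')
plan([(.55,.13,.25,90)],.3)"
```

```text
lid 28463 [0.5144 0.3485] [0.19   0.2434] 31.7 zmed 0.0311
grip 1675 [0.5002 0.3703] [0.0788 0.0218] 32.6 zmed 0.059
c 171 [0.6033 0.0979] [0.0261 0.0506] 83.1 zmed 0.0906
c 172 [0.5331 0.1017] [0.0257 0.0508] 89.6 zmed 0.0905
box 1347 [0.5725 0.1371] [0.1908 0.191 ] 87.8 zmed 0.1101
rim 295 [ 0.5356 -0.0989] [0.1584 0.1473] 77.6 zmed 0.0474
bar 218 [ 0.5349 -0.0987] [0.1551 0.0111] 77.5 zmed 0.1151
from grasp pt [0.5021 0.371  0.2454] yaw y 122.21 t 7.5
(0.55, 0.13, 0.25, 90) 7 rows
    0.3 0.25 -0.66 -0.01 0.00 0.00 0.80; 0.3 0.20 -0.67 -0.01 0.00 0.00 0.80; 0.3 0.14 -0.69 -0.01 0.00 0.00 0.80; 0.3 0.09 -0.70 -0.01 0.00 0.00 0.80; 0.3 0.03 -0.70 -0.01 0.00 0.00 0.80; 0.3 -0.03 -0.70 -0.01 0.00 0.00 0.80; 0.3 -0.08 -0.70 -0.01 0.00 0.00 0.80
```

```bash
python3 -c "
from h import *
plan([(.533,.1015,.245,89.6)],.47)"
```

```text
from grasp pt [0.5021 0.371  0.2454] yaw y 122.21 t 7.5
(0.533, 0.1015, 0.245, 89.6) 7 rows
    0.47 0.33 -0.70 0.00 0.00 0.00 0.81; 0.47 0.28 -0.72 0.00 0.00 0.00 0.81; 0.47 0.22 -0.74 0.00 0.00 0.00 0.81; 0.47 0.16 -0.76 0.00 0.00 0.00 0.81; 0.47 0.09 -0.77 0.00 0.00 0.00 0.81; 0.47 0.03 -0.77 0.00 0.00 0.00 0.81; 0.47 -0.03 -0.77 0.00 0.00 0.00 0.81
```

Request:
{"op": "jog_arm", "data": {"series": "0.47 0.33 -0.70 0 0 0 0.81; 0.47 0.28 -0.72 0 0 0 0.81; 0.47 0.22 -0.74 0 0 0 0.81; 0.47 0.16 -0.76 0 0 0 0.81; 0.47 0.09 -0.77 0 0 0 0.81; 0.47 0.03 -0.77 0 0 0 0.81; 0.47 -0.03 -0.77 0 0 0 0.81; 0.47 0 0 0 0 0 0"}}

```text
time_s: 8.35
tcp_pos: [0.5329, 0.0983, 0.3973]
eef_rot: [0.006, 1.0, -0.0, -0.001]
wrist_force: [-0.1, 0.8, 0.3]
gripper_width: 0.0452
grip_force: 0.0
```

```bash
python3 -c "
from h import *
c=shot('wrist','w4.png');W=cloud(c);z=W[...,2]
m=(z>.08)&(z<.1)&(abs(W[...,0]-.572)<.078)&(abs(W[...,1]-.135)<.078)
n,l,t,_=cv2.connectedComponentsWithStats(m.astype(np.uint8))
for i in range(1,n):
  if t[i,4]>100: rect(W,l==i,'c')
plan([(.533,.1015,.15,89.6),(.533,.1015,.084,89.6)],.47)"
```

```text
c 171 [0.5181 0.0578] [0.0005 0.0472] 87.8 zmed 0.09
c 1622 [0.5333 0.1008] [0.026  0.0504] 87.6 zmed 0.0901
c 1394 [0.6034 0.0974] [0.0261 0.0507] 83.2 zmed 0.09
from grasp pt [0.5323 0.1    0.2425] yaw y 89.52 t 8.4
(0.533, 0.1015, 0.15, 89.6) 3 rows
    0.47 0 0.01 0.62 0.00 -0.01 0; 0.47 0 0.01 0.62 0.00 -0.01 0; 0.47 0 0.01 0.62 0.00 -0.01 0
(0.533, 0.1015, 0.084, 89.6) 2 rows
    0.47 0 0 0.66 0.00 0 0; 0.47 0 0 0.66 0.00 0 0
```

View pics/w4.png

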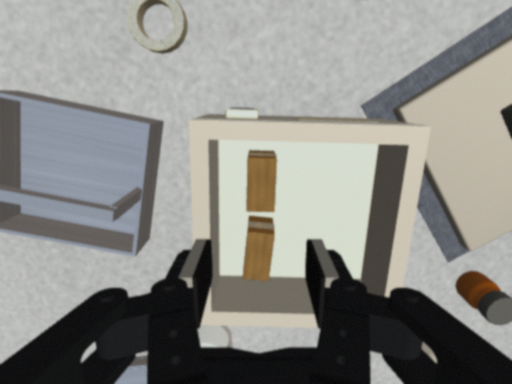

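The wrist view shows exactly two cartons, at (261,180) and (259,248), clear of the walls. I'll descend on the nearer one.

Request:
{"op": "jog_arm", "data": {"series": "0.47 0 0.02 0.62 0 0 0.2; 0.47 0 0 0.62 0 0 0; 0.47 0 0 0.62 0 0 0; 0.47 0 0 0.66 0 0 0; 0.47 0 0 0.65 0 0 0; 0.47 0 0 0 0 0 0; 0.9 0 0 0 0 0 0; 0.9 0 0 0 0 0 0", "newtons": 25}}

```text
time_s: 9.2
tcp_pos: [0.5323, 0.1037, 0.2402]
eef_rot: [0.012, 1.0, 0.0, -0.001]
wrist_force: [-0.1, 1.0, -0.7]
gripper_width: 0.0257
grip_force: 25.8
```

Request:
{"op": "jog_arm", "data": {"series": "0.9 0 0 0 0 0 0; 0.9 0 0 0 0 0 0; 0.9 0 0 -0.4 0 0 0; 0.9 0 0 -0.7 0 0 0; 0.9 0 0 -0.7 0 0 0; 0.9 0 0 -0.7 0 0 0; 0.9 0 0 0 0 0 0"}}

```text
time_s: 9.9
tcp_pos: [0.5338, 0.1029, 0.3711]
eef_rot: [0.012, 1.0, -0.0, 0.004]
wrist_force: [0.0, -0.6, -0.3]
gripper_width: 0.0256
grip_force: 25.7
```

```bash
python3 -c "
from h import *
st()
c=shot('top');W=cloud(c);z=W[...,2]
b=near(W,.54,-.10,.13);rect(W,b&(z>.04)&(z<.055),'rim'); rect(W,b&(z>.107)&(z<.125),'bar')
a=np.radians(-12.5);X=np.array([np.cos(a),np.sin(a)]);B=np.array([.536,-.099])
p=B-.040*X; q=B+.040*X
print(p,q)
plan([(*p,.205,77.5),(*p,.07,77.5)],.9)"
```

```text
{'time_s': np.float64(9.9), 'joint_pos': array([-5.030e-02, -7.860e-02, -1.477e-01,  1.494e+00,  1.000e-04,
       -2.560e-02]), 'tcp_pos': array([0.5338, 0.1029, 0.3711]), 'eef_rot': array([ 1.240e-02,  9.999e-01, -1.000e-04,  3.800e-03]), 'wrist_force': array([ 0.0391, -0.6106, -0.3045]), 'gripper_width': np.float64(0.0256), 'grip_force': np.float64(25.7168)}
rim 281 [ 0.5272 -0.1399] [0.1592 0.1467] 77.8 zmed 0.047
bar 221 [ 0.527  -0.1394] [0.1551 0.0111] 77.3 zmed 0.1146
[ 0.49694816 -0.09034242] [ 0.57505184 -0.10765758]
from grasp pt [0.5341 0.1029 0.2134] yaw y 88.58 t 9.9
(np.float64(0.4969481597152027), np.float64(-0.09034241544247588), 0.205, 77.5) 5 rows
    0.9 0.13 -0.78 0.03 0.00 0.01 0.39; 0.9 0.10 -0.78 0.03 0.00 0.01 0.39; 0.9 0.07 -0.78 0.03 0.00 0.01 0.39; 0.9 0.04 -0.79 0.03 0.00 0.01 0.39; 0.9 0.01 -0.79 0.03 0.00 0.01 0.39
(np.float64(0.4969481597152027), np.float64(-0.09034241544247588), 0.07, 77.5) 4 rows
    0.9 0.00 0.00 0.67 0 0 0.00; 0.9 0.00 0.00 0.67 0 0 0.00; 0.9 0.00 0.00 0.67 0 0 0.00; 0.9 0.00 0.00 0.67 0 0 0.00
```

The basket was knocked about 40 mm, to (0.527, -0.1395). I'll recompute.

```bash
python3 -c "
from h import *
plan([(.488,-.131,.205,77.4),(.488,-.131,.07,77.4)],.9)"
```

```text
from grasp pt [0.5341 0.1029 0.2134] yaw y 88.58 t 9.9
(0.488, -0.131, 0.205, 77.4) 6 rows
    0.9 0.13 -0.78 0.03 0.00 0.01 0.33; 0.9 0.11 -0.79 0.03 0.00 0.01 0.33; 0.9 0.08 -0.79 0.03 0.00 0.01 0.33; 0.9 0.06 -0.79 0.03 0.00 0.01 0.33; 0.9 0.03 -0.79 0.03 0.00 0.01 0.33; 0.9 0.00 -0.79 0.03 0.00 0.01 0.33
(0.488, -0.131, 0.07, 77.4) 4 rows
    0.9 0.00 0 0.67 0.00 0 0; 0.9 0.00 0 0.67 0.00 0 0; 0.9 0.00 0 0.67 0.00 0 0; 0.9 0.00 0 0.67 0.00 0 0
```

Request:
{"op": "jog_arm", "data": {"series": "0.9 0.13 -0.78 0.03 0 0 0.33; 0.9 0.11 -0.79 0.03 0 0 0.33; 0.9 0.08 -0.79 0.03 0 0 0.33; 0.9 0.06 -0.79 0.03 0 0 0.33; 0.9 0.03 -0.79 0.03 0 0 0.33; 0.9 0 -0.79 0.03 0 0 0.33; 0.9 0 0 0 0 0 0; 0.9 0 0 0 0 0 0"}}

```text
time_s: 10.75
tcp_pos: [0.4865, -0.131, 0.3553]
eef_rot: [0.112, 0.994, 0.001, -0.001]
wrist_force: [1.4, 0.1, -0.9]
gripper_width: 0.0258
grip_force: 25.7
```

```bash
python3 -c "
from h import *
plan([(.488,-.131,.069,77.4)],.9)
c=shot('wrist','w5.png');W=cloud(c);z=W[...,2]
b=near(W,.527,-.14,.13);rect(W,b&(z>.107)&(z<.125),'bar')
rect(W,b&(z>.042)&(z<.053),'rim')
"
```

```text
from grasp pt [ 0.4863 -0.1308  0.2003] yaw y 77.13 t 10.8
(0.488, -0.131, 0.069, 77.4) 4 rows
    0.9 -0.01 0.00 0.66 0.00 0 -0.01; 0.9 -0.01 0.00 0.66 0.00 0 -0.01; 0.9 -0.01 0.00 0.66 0.00 0 -0.01; 0.9 -0.01 0.00 0.66 0.00 0 -0.01
bar 1504 [ 0.527  -0.1405] [0.1564 0.0123] 77.7 zmed 0.1139
rim 2176 [ 0.5223 -0.1394] [0.1586 0.1366] 77.9 zmed 0.0471
```

Request:
{"op": "jog_arm", "data": {"series": "0.9 -0.01 0 0.66 0 0 0; 0.9 -0.01 0 0.66 0 0 0; 0.9 0 0 0.66 0 0 0; 0.9 0 0 0.64 0 0 0; 0.9 0 0 0 0 0 0; 0.6 0 0 0 0 0 0; 0.6 0 0 0 0 0 0; 0.6 0 0 0 0 0 0"}}

```text
time_s: 11.6
tcp_pos: [0.4888, -0.1308, 0.2278]
eef_rot: [0.111, 0.994, -0.001, 0.001]
wrist_force: [0.9, -0.4, -0.9]
gripper_width: 0.0336
grip_force: 0.0
```

Request:
{"op": "jog_arm", "data": {"series": "0.6 0 0 -0.6 0 0 0; 0.6 0 0 -0.7 0 0 0; 0.6 0 0 -0.7 0 0 0; 0.6 0 0 -0.7 0 0 0; 0.6 0 0 0 0 0 0"}}

```text
time_s: 12.1
tcp_pos: [0.4891, -0.1312, 0.3674]
eef_rot: [0.111, 0.994, -0.002, 0.004]
wrist_force: [0.6, 0.2, 0.1]
gripper_width: 0.0342
grip_force: 0.0
```

```bash
python3 -c "
from h import *
c=shot('wrist','w6.png');W=cloud(c);z=W[...,2]
b=near(W,.527,-.14,.13);rect(W,b&(z>.107)&(z<.125),'bar')
c=shot('top');W=cloud(c);z=W[...,2]
m=(z>.08)&(z<.1)&(abs(W[...,0]-.572)<.078)&(abs(W[...,1]-.135)<.078)
n,l,t,_=cv2.connectedComponentsWithStats(m.astype(np.uint8))
for i in range(1,n):
  if t[i,4]>20: rect(W,l==i,'c')
plan([(.603,.098,.20,83),(.603,.098,.085,83)],.47)
"
```

```text
bar 2485 [ 0.5271 -0.1405] [0.1565 0.0119] 77.9 zmed 0.1139
c 165 [0.603  0.0982] [0.0261 0.0498] 83.7 zmed 0.0906
from grasp pt [ 0.4888 -0.1311  0.2076] yaw y 77.23 t 12.2
(0.603, 0.098, 0.2, 83) 7 rows
    0.47 -0.17 0.71 0.02 0 0.00 -0.14; 0.47 -0.19 0.71 0.02 0 0.00 -0.14; 0.47 -0.20 0.70 0.02 0 0.00 -0.14; 0.47 -0.21 0.70 0.02 0 0.00 -0.14; 0.47 -0.22 0.70 0.02 0 0.00 -0.14; 0.47 -0.23 0.70 0.02 0 0.00 -0.14; 0.47 -0.24 0.69 0.02 0 0.00 -0.14
(0.603, 0.098, 0.085, 83) 3 rows
    0.47 0 0 0.77 0.00 0 0.00; 0.47 0 0 0.77 0.00 0 0.00; 0.47 0 0 0.77 0.00 0 0.00
```

View pics/w6.png

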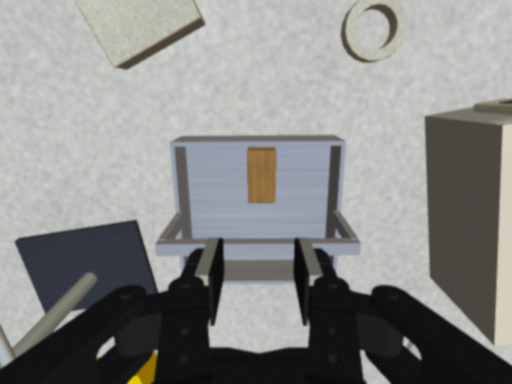

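The carton stands in the basket at (262,175). Now the second one.

Request:
{"op": "jog_arm", "data": {"series": "0.47 -0.17 0.71 0.02 0 0 -0.14; 0.47 -0.19 0.71 0.02 0 0 -0.14; 0.47 -0.20 0.70 0.02 0 0 -0.14; 0.47 -0.21 0.70 0.02 0 0 -0.14; 0.47 -0.22 0.70 0.02 0 0 -0.14; 0.47 -0.23 0.70 0.02 0 0 -0.14; 0.47 -0.24 0.69 0.02 0 0 -0.14; 0.47 0 0 0 0 0 0"}}

```text
time_s: 13.0
tcp_pos: [0.6045, 0.1012, 0.3519]
eef_rot: [0.06, 0.998, 0.0, -0.001]
wrist_force: [0.1, -0.5, -0.4]
gripper_width: 0.0453
grip_force: 0.0
```

```bash
python3 -c "
from h import *
plan([(.603,.098,.085,83)],.47)
"
```

```text
from grasp pt [0.6042 0.1014 0.1969] yaw y 83.08 t 13.0
(0.603, 0.098, 0.085, 83) 3 rows
    0.47 0.01 -0.02 0.75 0.00 -0.01 0.00; 0.47 0.01 -0.02 0.75 0.00 -0.01 0.00; 0.47 0.01 -0.02 0.75 0.00 -0.01 0.00
```

Request:
{"op": "jog_arm", "data": {"series": "0.47 0.01 -0.02 0.74 0 0 0; 0.47 0.01 -0.01 0.74 0 0 0; 0.47 0 0 0.74 0 0 0; 0.47 0 0 0 0 0 0; 0.9 0 0 0 0 0 0; 0.9 0 0 0 0 0 0; 0.9 0 0 0 0 0 0; 0.9 0 0 0 0 0 0"}}

```text
time_s: 13.8
tcp_pos: [0.6027, 0.0963, 0.2426]
eef_rot: [0.062, 0.998, 0.0, -0.0]
wrist_force: [-0.0, 0.0, -0.2]
gripper_width: 0.0253
grip_force: 27.5
```

Request:
{"op": "jog_arm", "data": {"series": "0.9 0 0 -0.4 0 0 0; 0.9 0 0 -0.7 0 0 0; 0.9 0 0 -0.7 0 0 0; 0.9 0 0 -0.6 0 0 0; 0.9 0 0 0 0 0 0; 0.9 0 0 0 0 0 0"}}

```text
time_s: 14.4
tcp_pos: [0.603, 0.0965, 0.3632]
eef_rot: [0.062, 0.998, 0.0, 0.001]
wrist_force: [0.3, -0.2, -1.6]
gripper_width: 0.0255
grip_force: 27.5
```

```bash
python3 -c "
from h import *
c=shot('top');W=cloud(c);z=W[...,2]
b=near(W,.527,-.14,.13);rect(W,b&(z>.107)&(z<.125),'bar')
plan([(.566,-.149,.2,77.6),(.566,-.149,.07,77.6)],.9)
"
```

```text
bar 215 [ 0.5271 -0.1391] [0.1549 0.0112] 77.5 zmed 0.1145
from grasp pt [0.6026 0.0965 0.207 ] yaw y 82.85 t 14.4
(0.566, -0.149, 0.2, 77.6) 6 rows
    0.9 0.02 -0.83 0.02 0 0 0.15; 0.9 0.01 -0.83 0.02 0 0 0.15; 0.9 -0.01 -0.83 0.02 0 0 0.15; 0.9 -0.02 -0.83 0.02 0 0 0.15; 0.9 -0.03 -0.83 0.02 0 0 0.15; 0.9 -0.04 -0.83 0.02 0 0 0.15
(0.566, -0.149, 0.07, 77.6) 4 rows
    0.9 0.00 0.00 0.65 0 0 0.00; 0.9 0.00 0.00 0.65 0 0 0.00; 0.9 0.00 0.00 0.65 0 0 0.00; 0.9 0.00 0.00 0.65 0 0 0.00
```

Request:
{"op": "jog_arm", "data": {"series": "0.9 0.02 -0.83 0.02 0 0 0.15; 0.9 0.01 -0.83 0.02 0 0 0.15; 0.9 -0.01 -0.83 0.02 0 0 0.15; 0.9 -0.02 -0.83 0.02 0 0 0.15; 0.9 -0.03 -0.83 0.02 0 0 0.15; 0.9 -0.04 -0.83 0.02 0 0 0.15; 0.9 0 0 0 0 0 0; 0.9 0 0 0 0 0 0"}}

```text
time_s: 15.25
tcp_pos: [0.5654, -0.1505, 0.355]
eef_rot: [0.108, 0.994, 0.001, -0.001]
wrist_force: [0.3, 1.0, -0.5]
gripper_width: 0.0253
grip_force: 27.5
```

```bash
python3 -c "
from h import *
plan([(.566,-.149,.070,77.6)],.9)
c=shot('wrist'); print(c['mount'][:3,3])
"
```

```text
from grasp pt [ 0.5651 -0.1503  0.2   ] yaw y 77.58 t 15.2
(0.566, -0.149, 0.07, 77.6) 4 rows
    0.9 0 0.01 0.65 0.00 -0.01 0; 0.9 0 0.01 0.65 0.00 -0.01 0; 0.9 0 0.01 0.65 0.00 -0.01 0; 0.9 0 0.01 0.65 0.00 -0.01 0
[0.07209708 0.0006093  0.03145113]
```

Request:
{"op": "jog_arm", "data": {"series": "0.9 -0.02 0.01 0.65 0 0 0; 0.9 0 0 0.65 0 0 0; 0.9 0 0 0.65 0 0 0; 0.9 0 0 0.65 0 0 0; 0.9 0 0 0 0 0 0; 0.6 0 0 0 0 0 0; 0.6 0 0 0 0 0 0; 0.6 0 0 0 0 0 0"}}

```text
time_s: 16.1
tcp_pos: [0.5679, -0.1497, 0.229]
eef_rot: [0.107, 0.994, -0.001, 0.002]
wrist_force: [0.0, -1.1, 0.2]
gripper_width: 0.0341
grip_force: 0.0
```

Request:
{"op": "jog_arm", "data": {"series": "0.6 0 0 -0.6 0 0 0; 0.6 0 0 -0.7 0 0 0; 0.6 0 0 -0.7 0 0 0; 0.6 0.4 0 -0.7 0 0 0; 0.6 0.4 0 -0.3 0 0 0; 0.6 0 0 0 0 0 0"}}

```text
time_s: 16.7
tcp_pos: [0.5275, -0.141, 0.3816]
eef_rot: [0.107, 0.994, -0.001, 0.003]
wrist_force: [0.4, -0.3, 1.2]
gripper_width: 0.0342
grip_force: 0.0
```

```bash
python3 -c "
from h import *
c=shot('wrist','w7.png');W=cloud(c);z=W[...,2]
b=near(W,.527,-.14,.13);rect(W,b&(z>.107)&(z<.125),'bar')
c=shot('top');W=cloud(c);z=W[...,2];b=near(W,.527,-.14,.13);rect(W,b&(z>.107)&(z<.125),'bar')
plan([(.527,-.140,.2,-12.4),(.527,-.140,.112,-12.4)],.5)
"
```

```text
bar 3032 [ 0.5272 -0.1404] [0.1561 0.0118] 77.8 zmed 0.114
bar 71 [ 0.5383 -0.0884] [0.0517 0.0107] 79.1 zmed 0.1149
from grasp pt [ 0.5286 -0.1414  0.2229] yaw y 77.68 t 16.8
(0.527, -0.14, 0.2, -12.4) 19 rows
    0.5 0.00 0.00 0.02 0.00 0.00 0.83; 0.5 0.00 0.00 0.02 0.00 0.00 0.83; 0.5 0.00 0.00 0.02 0.00 0.00 0.83; 0.5 0.00 0.00 0.02 0.00 0.00 0.83; 0.5 0.00 0.00 0.02 0.00 0.00 0.83; 0.5 0.00 0.00 0.02 0.00 0.00 0.83; 0.5 0.00 0.00 0.02 0.00 0.00 0.83; 0.5 0.00 0 0.02 0.00 0.00 0.83
    0.5 0.00 0 0.02 0.00 0.00 0.83; 0.5 0.00 0 0.02 0.00 0.00 0.83; 0.5 0.00 0 0.02 0.00 0.00 0.83; 0.5 0.00 0 0.02 0.00 0.00 0.83; 0.5 0.00 0 0.02 0.00 0.00 0.83; 0.5 0.00 0 0.02 0.00 0.00 0.83; 0.5 0.00 0 0.02 0.00 0.00 0.83; 0.5 0.00 0 0.02 0.00 0.00 0.83
    0.5 0.00 0 0.02 0.00 0.00 0.83; 0.5 0.00 0 0.02 0.00 0.00 0.83; 0.5 0.00 0 0.02 0.00 0.00 0.83
(0.527, -0.14, 0.112, -12.4) 3 rows
    0.5 0.00 0 0.59 0.00 0.00 0.00; 0.5 0.00 0.00 0.59 0.00 0.00 0.00; 0.5 0.00 0.00 0.59 0.00 0.00 0.00
```

View pics/w7.png

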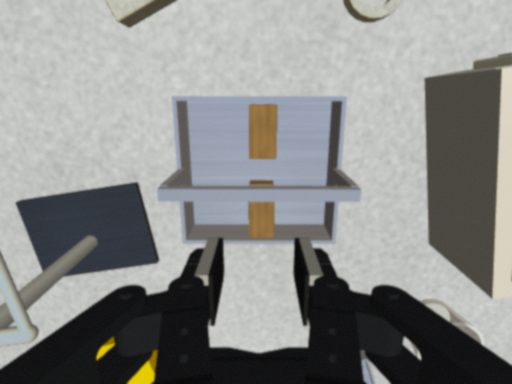

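Both cartons stand in the basket, at (262,130) and (261,215). Now I turn to grasp the bar.

Request:
{"op": "jog_arm", "data": {"series": "0.5 0 0 0 0 0 0.83; 0.5 0 0 0 0 0 0.83; 0.5 0 0 0 0 0 0.83; 0.5 0 0 0 0 0 0.83; 0.5 0 0 0 0 0 0.83; 0.5 0 0 0 0 0 0.83; 0.5 0 0 0 0 0 0.83; 0.5 0 0 0 0 0 0.83", "newtons": 70}}

```text
time_s: 17.6
tcp_pos: [0.5284, -0.1411, 0.3754]
eef_rot: [0.427, 0.904, 0.0, -0.001]
wrist_force: [0.3, -0.2, -0.6]
gripper_width: 0.0428
grip_force: 0.0
```

Request:
{"op": "jog_arm", "data": {"series": "0.5 0 0 0 0 0 0.83; 0.5 0 0 0 0 0 0.83; 0.5 0 0 0 0 0 0.83; 0.5 0 0 0 0 0 0.83; 0.5 0 0 0 0 0 0.83; 0.5 0 0 0 0 0 0.83; 0.5 0 0 0 0 0 0.83; 0.5 0 0 0 0 0 0.83"}}

```text
time_s: 18.4
tcp_pos: [0.5284, -0.1412, 0.3754]
eef_rot: [0.698, 0.716, -0.0, -0.001]
wrist_force: [-0.6, 1.0, 0.9]
gripper_width: 0.0427
grip_force: 0.0
```

Request:
{"op": "jog_arm", "data": {"series": "0.5 0 0 0 0 0 0.83; 0.5 0 0 0 0 0 0.83; 0.5 0 0 0 0 0 0.83; 0.5 0 0 0 0 0 0; 0.5 0 0 0 0 0 0"}}

```text
time_s: 18.9
tcp_pos: [0.5282, -0.1411, 0.3759]
eef_rot: [0.78, 0.626, -0.0, -0.001]
wrist_force: [-0.4, 0.6, -0.1]
gripper_width: 0.0427
grip_force: 0.0
```

```bash
python3 -c "
from h import *
c=shot('wrist');W=cloud(c);z=W[...,2]
b=near(W,.527,-.14,.13);rect(W,b&(z>.107)&(z<.125),'bar')
plan([(.527,-.140,.13,-12.3),(.527,-.140,.110,-12.3)],.5)
c=shot('top');W=cloud(c);z=W[...,2];b=near(W,.527,-.14,.13);rect(W,b&(z>.107)&(z<.125),'bar');rect(W,b&(z>.04)&(z<.052),'rim')
"
```

```text
bar 2629 [ 0.528  -0.1406] [0.1556 0.0113] 77.7 zmed 0.1143
from grasp pt [ 0.5281 -0.141   0.2211] yaw y -12.53 t 18.9
(0.527, -0.14, 0.13, -12.3) 3 rows
    0.5 0.01 -0.01 0.61 0 0 -0.01; 0.5 0.01 -0.01 0.61 0 0 -0.01; 0.5 0.01 -0.01 0.61 0 0 -0.01
(0.527, -0.14, 0.11, -12.3) 1 rows
    0.5 0.00 0.00 0.40 0.00 0.00 0.00
bar 70 [ 0.5378 -0.0888] [0.0509 0.0103] 78.9 zmed 0.1146
rim 130 [ 0.5364 -0.0961] [0.071  0.1458] 76.8 zmed 0.0467
```

Request:
{"op": "jog_arm", "data": {"series": "0.5 0.01 0 0.61 0 0 0; 0.5 0 0 0.61 0 0 0; 0.5 0 0 0.61 0 0 0; 0.5 0 0 0.39 0 0 0; 0.5 0 0 0 0 0 0; 0.95 0 0 0 0 0 0; 0.95 0 0 0 0 0 0; 0.95 0 0 0 0 0 0"}}

```text
time_s: 19.8
tcp_pos: [0.5285, -0.1408, 0.2672]
eef_rot: [0.781, 0.625, 0.0, 0.001]
wrist_force: [-0.8, 0.9, 4.3]
gripper_width: 0.0087
grip_force: 69.2
```

Request:
{"op": "jog_arm", "data": {"series": "0.95 0 0 0 0 0 0; 0.95 0 0 0 0 0 0; 0.95 0 0 -0.4 0 0 0; 0.95 0 0 -0.5 0 0 0; 0.95 0 0 -0.5 0 0 0; 0.95 0 0 -0.5 0 0 0; 0.95 0 0 0 0 0 0; 0.95 0 0 0 0 0 0"}}

```text
time_s: 20.6
tcp_pos: [0.5282, -0.1406, 0.3602]
eef_rot: [0.781, 0.625, 0.0, 0.0]
wrist_force: [-0.2, -0.8, -4.2]
gripper_width: 0.0086
grip_force: 68.7
```

```bash
python3 -c "
from h import *
st()
plan([(.398,-.20,.208,-8),(.398,-.3397,.208,-3.5)],.95)
c=shot('side','s3.png')
"
```

```text
{'time_s': np.float64(20.6), 'joint_pos': array([-4.9960e-01, -6.3600e-02, -1.5320e-01,  1.4810e+00,  1.0000e-04,
        1.2922e+00]), 'tcp_pos': array([ 0.5282, -0.1406,  0.3602]), 'eef_rot': array([7.808e-01, 6.248e-01, 1.000e-04, 1.000e-04]), 'wrist_force': array([-0.1542, -0.7602, -4.2039]), 'gripper_width': np.float64(0.0086), 'grip_force': np.float64(68.6906)}
from grasp pt [ 0.5282 -0.1406  0.2052] yaw y -12.66 t 20.6
(0.398, -0.2, 0.208, -8) 4 rows
    0.95 -0.43 -0.57 -0.01 0.00 0 -0.20; 0.95 -0.42 -0.58 -0.01 0.00 0 -0.20; 0.95 -0.41 -0.59 -0.01 0.00 0 -0.20; 0.95 -0.40 -0.60 -0.01 0.00 0 -0.20
(0.398, -0.3397, 0.208, -3.5) 4 rows
    0.95 -0.69 0.10 0.00 0 0.00 -0.20; 0.95 -0.69 0.08 0.00 0 0.00 -0.20; 0.95 -0.69 0.07 0.00 0 0.00 -0.20; 0.95 -0.70 0.06 0.00 0 0.00 -0.20
```

View pics/s3.png

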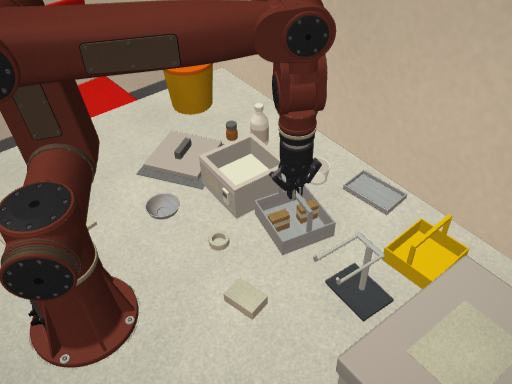

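The basket hangs level in the gripper at (295,215) with both cartons inside.

Request:
{"op": "jog_arm", "data": {"series": "0.95 -0.43 -0.57 -0.03 0 0 -0.20; 0.95 -0.42 -0.58 -0.03 0 0 -0.20; 0.95 -0.41 -0.59 -0.02 0 0 -0.20; 0.95 -0.40 -0.60 -0.02 0 0 -0.20; 0.95 0 0 0 0 0 0; 0.95 0 0 0 0 0 0"}}

```text
time_s: 21.25
tcp_pos: [0.3968, -0.2001, 0.3643]
eef_rot: [0.756, 0.655, 0.0, -0.001]
wrist_force: [-0.3, -0.0, -4.2]
gripper_width: 0.0084
grip_force: 68.9
```

Request:
{"op": "jog_arm", "data": {"series": "0.95 -0.50 0.06 0 0 0 -0.13; 0.95 -0.50 0.06 0 0 0 -0.13; 0.95 -0.50 0.06 0 0 0 -0.13; 0.95 -0.46 0.05 0 0 0 -0.13; 0.95 -0.46 0.04 0 0 0 -0.13; 0.95 -0.36 0.04 0 0 0 -0.13; 0.95 0 0 0 0 0 0; 0.95 0 0 0 0 0 0"}}

```text
time_s: 22.05
tcp_pos: [0.398, -0.3394, 0.3644]
eef_rot: [0.729, 0.685, 0.0, -0.001]
wrist_force: [1.0, 0.2, -3.7]
gripper_width: 0.0085
grip_force: 69.0
```

```bash
python3 -c "
from h import *
c=shot('side','s4.png');W=cloud(c);z=W[...,2]
b=near(W,.398,-.34,.10)&(W[...,0]<.428);rect(W,b&(z>.20)&(z<.222),'bar')
m=near(W,.443,-.342,.06)&(z>.18)&(z<.195)&(W[...,0]>.432)
print(np.round(np.median(W[m&(W[...,1]>-.34)],0),4),np.round(np.median(W[m&(W[...,1]<-.34)],0),4))
plan([(.398,-.3397,.208,-3.5),(.4686,-.344,.208,-3.5)],.95)
c=shot('wrist','w8.png')
"
```

```text
bar 385 [ 0.3982 -0.3388] [0.0348 0.1561] 5.6 zmed 0.213
[nan nan nan] [ 0.439  -0.3833  0.187 ]
from grasp pt [ 0.3978 -0.3388  0.2097] yaw y -3.58 t 22.1
(0.398, -0.3397, 0.208, -3.5) 1 rows
    0.95 -0.01 0.00 0.03 -0.01 -0.02 -0.01
(0.4686, -0.344, 0.208, -3.5) 2 rows
    0.95 0.00 0.71 0.00 0.00 0.00 0; 0.95 0.00 0.71 0 0.00 0.00 0
  return _methods._mean(a, axis=axis, dtype=dtype,
  ret = um.true_divide(
```

View pics/s4.png

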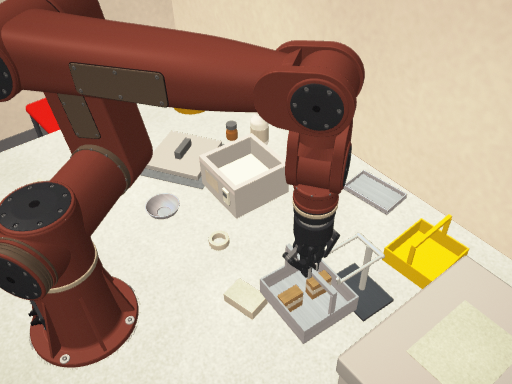

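The bar at (315,280) is in front of the prong tips, level, at about 0.208 m. I'll move it over the tips and then lower it.

Request:
{"op": "jog_arm", "data": {"series": "0.95 -0.01 0.35 0 0 0 0; 0.95 0 0.35 0 0 0 0; 0.95 0 0.35 0 0 0 0; 0.95 0 0.36 0 0 0 0; 0.95 0 0 0 0 0 0; 0.95 0 0 0 0 0 0"}}

```text
time_s: 22.75
tcp_pos: [0.468, -0.3438, 0.3654]
eef_rot: [0.729, 0.685, 0.0, -0.0]
wrist_force: [0.0, 0.3, -5.1]
gripper_width: 0.0086
grip_force: 69.0
```

```bash
python3 -c "
from h import *
st()
c=shot('wrist','w9.png')
plan([(.4686,-.344,.180,-3.5)],.95)
"
```

```text
{'time_s': np.float64(22.75), 'joint_pos': array([-0.8586,  0.0415, -0.0394,  1.4908, -0.    ,  0.7738]), 'tcp_pos': array([ 0.468 , -0.3438,  0.3654]), 'eef_rot': array([ 7.286e-01,  6.850e-01,  0.000e+00, -4.000e-04]), 'wrist_force': array([ 0.0179,  0.2869, -5.0853]), 'gripper_width': np.float64(0.0086), 'grip_force': np.float64(68.9899)}
from grasp pt [ 0.4676 -0.344   0.2105] yaw y -3.57 t 22.8
(0.4686, -0.344, 0.18, -3.5) 1 rows
    0.95 0.00 0.02 0.61 0 0 -0.01
```

View pics/w9.png

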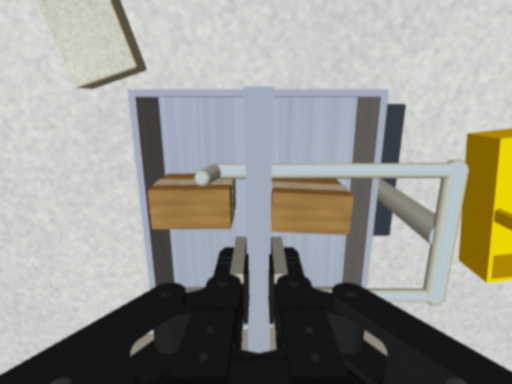

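The bar (column 258) lies over the prongs, well behind the turned-up tip at (207,175). I'll lower it.

Request:
{"op": "jog_arm", "data": {"series": "0.95 0 0 0.3 0 0 0; 0.95 0 0 0.2 0 0 0; 0.95 0 0 0.07 0 0 0; 0.95 0 0 0.04 0 0 0; 0.95 0 0 0 0 0 0; 0.95 0 0 0 0 0 0"}}

```text
time_s: 23.4
tcp_pos: [0.4679, -0.3448, 0.3355]
eef_rot: [0.729, 0.684, 0.0, 0.0]
wrist_force: [-0.0, -0.5, -4.1]
gripper_width: 0.0081
grip_force: 69.0
```

Request:
{"op": "jog_arm", "data": {"series": "0.95 0 0 0.03 0 0 0; 0.95 0 0 0.02 0 0 0; 0.95 0 0 0 0 0 0; 0.95 0 0 0 0 0 0"}}

```text
time_s: 23.8
tcp_pos: [0.468, -0.3448, 0.334]
eef_rot: [0.729, 0.685, -0.0, 0.001]
wrist_force: [-1.8, 1.6, 5.2]
gripper_width: 0.0086
grip_force: 70.2
```

Request:
{"op": "jog_arm", "data": {"series": "0.7 0 0 0 0 0 0; 0.7 0 0 0 0 0 0; 0.7 0 0 0 0 0 0; 0.7 0 0 -0.3 0 0 0; 0.7 0 0 -0.5 0 0 0; 0.7 0 0 -0.7 0 0 0; 0.7 0 0 -0.7 0 0 0; 0.7 0 0 0 0 0 0"}}

```text
time_s: 24.6
tcp_pos: [0.4681, -0.345, 0.4494]
eef_rot: [0.729, 0.684, -0.0, 0.004]
wrist_force: [0.2, 0.6, -0.5]
gripper_width: 0.0256
grip_force: 0.0
```

```bash
python3 -c "
from h import *
st()
c=shot('wrist','w10.png');W=cloud(c);z=W[...,2]
b=near(W,.468,-.345,.13);rect(W,b&(z>.176)&(z<.2)&(abs(W[...,0]-.468)<.015),'bar');rect(W,b&(z>.105)&(z<.12),'rim')
c=shot('top');W=cloud(c);z=W[...,2];
rect(W,near(W,.50,.37,.07)&(z>.05)&(z<.07),'grip'); rect(W,near(W,.5,.37,.17)&(z>.026)&(z<.04),'lid')
rect(W,near(W,.572,.135,.15)&(z>.104)&(z<.116),'box')
"
```

```text
{'time_s': np.float64(24.6), 'joint_pos': array([-8.5990e-01,  5.5700e-02,  1.2790e-01,  1.6345e+00,  1.0000e-04,
        7.7390e-01]), 'tcp_pos': array([ 0.4681, -0.345 ,  0.4494]), 'eef_rot': array([ 7.290e-01,  6.845e-01, -1.000e-04,  4.200e-03]), 'wrist_force': array([ 0.1511,  0.6211, -0.4651]), 'gripper_width': np.float64(0.0256), 'grip_force': np.float64(0.0)}
bar 2518 [ 0.4689 -0.3451] [0.1557 0.01  ] 86.5 zmed 0.1812
rim 6066 [ 0.4855 -0.3462] [0.1586 0.1798] 86.4 zmed 0.1149
grip 222 [0.5    0.3711] [0.0789 0.0228] 31.9 zmed 0.0597
lid 3857 [0.52  0.341] [0.1913 0.2634] 32.0 zmed 0.0322
box 1346 [0.5725 0.1369] [0.1904 0.1907] 87.8 zmed 0.1101
```

View pics/w10.png

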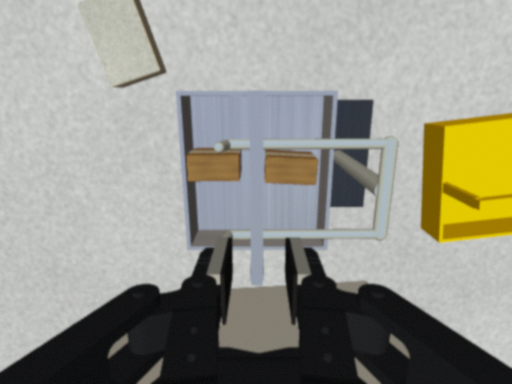

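The basket hangs with its bar (column 257) across both prongs, at rows 145 and 234, cartons inside. Now back to the lid.

```bash
python3 -c "
from h import *
plan([(.50,.371,.26,122.3)],.3)
"
```

```text
from grasp pt [ 0.4682 -0.3451  0.2894] yaw y -3.61 t 24.7
(0.5, 0.371, 0.26, 122.3) 26 rows
    0.3 0.55 -0.01 0.02 0 0.00 -0.85; 0.3 0.55 0.04 0.02 0 0.00 -0.85; 0.3 0.54 0.08 0.02 0 0.00 -0.85; 0.3 0.54 0.13 0.02 0 0.00 -0.85; 0.3 0.52 0.17 0.02 0 0.00 -0.85; 0.3 0.51 0.22 0.02 0 0.00 -0.85; 0.3 0.49 0.26 0.02 0 0.00 -0.85; 0.3 0.46 0.30 0.02 0 0.00 -0.85
    0.3 0.44 0.34 0.02 0 0.00 -0.85; 0.3 0.41 0.37 0.02 0 0.00 -0.85; 0.3 0.37 0.41 0.02 0 0.00 -0.85; 0.3 0.34 0.44 0.02 0 0.00 -0.85; 0.3 0.30 0.46 0.02 0 0.00 -0.85; 0.3 0.26 0.49 0.02 0 0.00 -0.85; 0.3 0.22 0.51 0.02 0 0.00 -0.85; 0.3 0.17 0.52 0.02 0 0.00 -0.85
    0.3 0.13 0.54 0.02 0 0.00 -0.85; 0.3 0.08 0.54 0.02 0 0.00 -0.85; 0.3 0.04 0.55 0.02 0 0.00 -0.85; 0.3 -0.01 0.55 0.02 0 0.00 -0.85; 0.3 -0.06 0.55 0.02 0 0.00 -0.85; 0.3 -0.10 0.54 0.02 0 0.00 -0.85; 0.3 -0.15 0.53 0.02 0 0.00 -0.85; 0.3 -0.19 0.52 0.02 0 0.00 -0.85
    0.3 -0.23 0.50 0.02 0 0.00 -0.85; 0.3 -0.28 0.48 0.02 0 0.00 -0.85
```

Request:
{"op": "jog_arm", "data": {"series": "0.7 0.55 -0.01 0.02 0 0 -0.85; 0.7 0.55 0.04 0.02 0 0 -0.85; 0.7 0.54 0.08 0.02 0 0 -0.85; 0.3 0.54 0.13 0.02 0 0 -0.85; 0.3 0.52 0.17 0.02 0 0 -0.85; 0.3 0.51 0.22 0.02 0 0 -0.85; 0.3 0.49 0.26 0.02 0 0 -0.85; 0.3 0.46 0.30 0.02 0 0 -0.85", "newtons": 40}}

```text
time_s: 25.5
tcp_pos: [0.4772, -0.1232, 0.4336]
eef_rot: [0.458, 0.889, 0.0, -0.001]
wrist_force: [-0.5, 0.1, 0.3]
gripper_width: 0.0601
grip_force: 0.0
```

Request:
{"op": "jog_arm", "data": {"series": "0.3 0.44 0.34 0.02 0 0 -0.85; 0.3 0.41 0.37 0.02 0 0 -0.85; 0.3 0.37 0.41 0.02 0 0 -0.85; 0.3 0.34 0.44 0.02 0 0 -0.85; 0.3 0.30 0.46 0.02 0 0 -0.85; 0.3 0.26 0.49 0.02 0 0 -0.85; 0.3 0.22 0.51 0.02 0 0 -0.85; 0.3 0.17 0.52 0.02 0 0 -0.85"}}

```text
time_s: 26.3
tcp_pos: [0.4859, 0.0978, 0.4256]
eef_rot: [0.135, 0.991, -0.0, -0.001]
wrist_force: [0.7, 0.4, 0.1]
gripper_width: 0.0597
grip_force: 0.0
```

Request:
{"op": "jog_arm", "data": {"series": "0.3 0.13 0.54 0.02 0 0 -0.85; 0.3 0.08 0.54 0.02 0 0 -0.85; 0.3 0.04 0.55 0.02 0 0 -0.85; 0.3 -0.01 0.55 0.02 0 0 -0.85; 0.3 -0.06 0.55 0.02 0 0 -0.85; 0.3 -0.10 0.54 0.02 0 0 -0.85; 0.3 -0.15 0.53 0.02 0 0 -0.85; 0.3 -0.19 0.52 0.02 0 0 -0.85"}}

```text
time_s: 27.1
tcp_pos: [0.494, 0.318, 0.4175]
eef_rot: [-0.203, 0.979, -0.0, -0.001]
wrist_force: [0.4, -0.5, -0.4]
gripper_width: 0.0598
grip_force: 0.0
```

Request:
{"op": "jog_arm", "data": {"series": "0.3 -0.23 0.50 0.02 0 0 -0.85; 0.3 -0.28 0.48 0.02 0 0 -0.85; 0.3 0 0 0 0 0 0; 0.3 0 0 0 0 0 0"}}

```text
time_s: 27.5
tcp_pos: [0.4957, 0.3724, 0.4155]
eef_rot: [-0.284, 0.959, -0.0, -0.001]
wrist_force: [-0.1, -1.1, 0.3]
gripper_width: 0.0599
grip_force: 0.0
```

```bash
python3 -c "
from h import *
c=shot('wrist');W=cloud(c);z=W[...,2]
r=rect(W,near(W,.50,.37,.1)&(z>.05)&(z<.07),'grip')
plan([(r[0][0],r[0][1],.14,122.3),(r[0][0],r[0][1],.053,122.3)],.3)
"
```

```text
grip 1587 [0.5007 0.3707] [0.08   0.0217] 32.3 zmed 0.059
from grasp pt [0.4957 0.3717 0.2609] yaw y 122.96 t 27.6
(0.5007418394088745, 0.3706822097301483, 0.14, 122.3) 3 rows
    0.3 -0.02 -0.02 0.81 0 0 0.04; 0.3 -0.02 -0.02 0.81 0 0 0.04; 0.3 -0.02 -0.02 0.81 0 0 0.04
(0.5007418394088745, 0.3706822097301483, 0.053, 122.3) 3 rows
    0.3 0.00 0.00 0.58 0 0.00 0; 0.3 0.00 0.00 0.58 0 0.00 0; 0.3 0.00 0.00 0.58 0 0.00 0
```

Request:
{"op": "jog_arm", "data": {"series": "0.3 -0.03 -0.02 0.80 0 0 0.06; 0.3 -0.02 -0.02 0.80 0 0 0.06; 0.3 -0.02 -0.02 0.80 0 0 0; 0.3 0 0 0.58 0 0 0; 0.3 0 0 0.58 0 0 0; 0.3 0 0 0.58 0 0 0; 0.3 0 0 0 0 0 0; 0.9 0 0 0 0 0 0"}}

```text
time_s: 28.35
tcp_pos: [0.5007, 0.3708, 0.2102]
eef_rot: [-0.278, 0.961, -0.0, -0.0]
wrist_force: [0.2, -0.2, 0.4]
gripper_width: 0.0469
grip_force: 0.0
```

Request:
{"op": "jog_arm", "data": {"series": "0.9 0 0 0 0 0 0; 0.9 0 0 0 0 0 0; 0.9 0 0 0 0 0 0; 0.9 0 0 -0.4 0 0 0; 0.9 0 0 -0.7 0 0 0; 0.9 0 0 -0.8 0 0 0; 0.9 0 0 -0.8 0 0 0; 0.9 0 0 -0.8 0 0 0"}}

```text
time_s: 29.15
tcp_pos: [0.5003, 0.3715, 0.3871]
eef_rot: [-0.278, 0.96, 0.0, 0.001]
wrist_force: [1.0, -0.3, -1.7]
gripper_width: 0.0214
grip_force: 40.3
```

Request:
{"op": "jog_arm", "data": {"series": "0.9 0 0 -0.3 0 0 0; 0.9 0 0 0 0 0 0; 0.9 0 0 0 0 0 0"}}

```text
time_s: 29.45
tcp_pos: [0.5006, 0.3715, 0.3993]
eef_rot: [-0.278, 0.96, 0.0, 0.0]
wrist_force: [0.7, -0.4, -2.1]
gripper_width: 0.0212
grip_force: 40.4
```

```bash
python3 -c "
from h import *
st()
c=shot('top');W=cloud(c);z=W[...,2]
rect(W,near(W,.572,.137,.15)&(z>.104)&(z<.116),'box')
plan([(.572,.1355,.25,88.8),(.572,.1355,.165,88.8)],.9)
"
```

```text
{'time_s': np.float64(29.45), 'joint_pos': array([ 0.4291,  0.1754,  0.1648,  1.5602,  0.    , -0.1351]), 'tcp_pos': array([0.5006, 0.3715, 0.3993]), 'eef_rot': array([-0.2784,  0.9605,  0.    ,  0.    ]), 'wrist_force': array([ 0.7346, -0.4407, -2.0894]), 'gripper_width': np.float64(0.0212), 'grip_force': np.float64(40.3839)}
box 1364 [0.5726 0.137 ] [0.1905 0.1912] 87.8 zmed 0.11
from grasp pt [0.5002 0.3714 0.2433] yaw y 122.33 t 29.5
(0.572, 0.1355, 0.25, 88.8) 7 rows
    0.9 0.19 -0.68 -0.02 0 0 0.84; 0.9 0.13 -0.69 -0.02 0 0 0.84; 0.9 0.07 -0.70 -0.02 0 0 0.84; 0.9 0.01 -0.70 -0.02 0 0 0.84; 0.9 -0.05 -0.70 -0.02 0 0 0.84; 0.9 -0.10 -0.70 -0.02 0 0 0.84; 0.9 -0.16 -0.69 -0.02 0 0 0.84
(0.572, 0.1355, 0.165, 88.8) 3 rows
    0.9 0.00 0 0.57 0.00 0.00 0; 0.9 0.00 0 0.57 0.00 0.00 0; 0.9 0.00 0 0.57 0.00 0.00 0
```

Request:
{"op": "jog_arm", "data": {"series": "0.9 0.19 -0.68 -0.02 0 0 0.84; 0.9 0.13 -0.69 -0.02 0 0 0.84; 0.9 0.07 -0.70 -0.02 0 0 0.84; 0.9 0.01 -0.70 -0.02 0 0 0.84; 0.9 -0.05 -0.70 -0.02 0 0 0.84; 0.9 -0.10 -0.70 -0.02 0 0 0.84; 0.9 -0.16 -0.69 -0.02 0 0 0.84; 0.9 0 0 0 0 0 0"}}

```text
time_s: 30.3
tcp_pos: [0.5726, 0.1321, 0.4046]
eef_rot: [0.015, 1.0, -0.001, -0.001]
wrist_force: [-0.7, 1.1, -2.0]
gripper_width: 0.0213
grip_force: 40.3
```

Request:
{"op": "jog_arm", "data": {"series": "0.9 0 0 0.5 0 0 0; 0.9 0 0 0.5 0 0 0; 0.9 0 0 0 0 0 0; 0.9 0 0 0 0 0 0"}}

```text
time_s: 30.7
tcp_pos: [0.5713, 0.136, 0.3559]
eef_rot: [0.011, 1.0, 0.0, -0.001]
wrist_force: [0.4, 0.7, -0.3]
gripper_width: 0.0214
grip_force: 40.2
```

```bash
python3 -c "
from h import *
plan([(.5728,.135,.165,88.8)],.9);st()
c=shot('wrist','w11.png');W=cloud(c);z=W[...,2]
m=near(W,.573,.135,.16)
r=rect(W,m&(z>.16),'lidgrip?')
"
```

```text
from grasp pt [0.571  0.1361 0.2009] yaw y 88.68 t 30.7
(0.5728, 0.135, 0.165, 88.8) 1 rows
    0.9 -0.03 -0.02 0.72 0.00 -0.02 -0.02
{'time_s': np.float64(30.7), 'joint_pos': array([ 1.1200e-02,  6.2700e-02, -3.4600e-02,  1.4757e+00,  2.0000e-04,
        3.4200e-02]), 'tcp_pos': array([0.5713, 0.136 , 0.3559]), 'eef_rot': array([ 1.150e-02,  9.999e-01,  1.000e-04, -1.200e-03]), 'wrist_force': array([ 0.3648,  0.6712, -0.2859]), 'gripper_width': np.float64(0.0214), 'grip_force': np.float64(40.242)}
lidgrip? 136940 [0.5677 0.1366] [0.1898 0.1863] 88.7 zmed 0.1756
```

Request:
{"op": "jog_arm", "data": {"series": "0.9 -0.03 -0.02 0.3 0 0 0; 0.9 0 0 0.3 0 0 0; 0.9 0 0 0.2 0 0 0; 0.9 0 0 0.1 0 0 0; 0.9 0 0 0.05 0 0 0; 0.9 0 0 0 0 0 0; 0.9 0 0 0 0 0 0"}}

```text
time_s: 31.45
tcp_pos: [0.5733, 0.1347, 0.3102]
eef_rot: [0.012, 1.0, 0.0, 0.0]
wrist_force: [-4.4, 0.1, 7.1]
gripper_width: 0.021
grip_force: 41.4
```

Request:
{"op": "jog_arm", "data": {"series": "0.9 0 0 0.02 0 0 0; 0.9 0 0 0.01 0 0 0; 0.9 0 0 0 0 0 0; 0.6 0 0 0 0 0 0; 0.5 0 0 0 0 0 0; 0.5 0 0 0 0 0 0; 0.5 0 0 0 0 0 0"}}

```text
time_s: 32.15
tcp_pos: [0.5733, 0.1346, 0.3074]
eef_rot: [0.012, 1.0, 0.0, -0.0]
wrist_force: [-0.1, 0.5, 0.6]
gripper_width: 0.0427
grip_force: 0.0
```

Request:
{"op": "jog_arm", "data": {"series": "0.5 0 0 -0.6 0 0 0; 0.5 0 0 -0.8 0 0 0; 0.5 0 0 -0.8 0 0 0; 0.5 0 0 -0.8 0 0 0; 0.5 0 0 0 0 0 0; 0.5 0 0 0 0 0 0"}}

```text
time_s: 32.75
tcp_pos: [0.5737, 0.1346, 0.4584]
eef_rot: [0.012, 1.0, 0.0, 0.001]
wrist_force: [0.6, 1.2, -1.3]
gripper_width: 0.0423
grip_force: 0.0
```

```bash
python3 -c "
from h import *
c=shot('wrist');W=cloud(c);z=W[...,2]
m=near(W,.572,.135,.16)&(z>.12)&(z<.138);rect(W,m,'lid')
P=W[m];A=np.c_[P[:,:2]-[.572,.135],np.ones(len(P))];print('plane',np.linalg.lstsq(A,P[:,2],rcond=None)[0])
rect(W,near(W,.572,.135,.07)&(z>.148)&(z<.17),'grip')
st()
c=shot('side','s5.png');W=cloud(c);z=W[...,2]
b=near(W,.468,-.345,.13);rect(W,b&(z>.178)&(z<.19)&(abs(W[...,0]-.468)<.015),'bar')
c=shot('top','t5.png')
"
```

```text
lid 34938 [0.5713 0.1352] [0.1907 0.1895] 88.9 zmed 0.1292
plane [-5.14997785e-04  5.71702629e-05  1.29168829e-01]
grip 2218 [0.5715 0.1353] [0.0219 0.0794] 89.2 zmed 0.157
{'time_s': np.float64(32.8), 'joint_pos': array([8.6000e-03, 9.0100e-02, 1.7770e-01, 1.6589e+00, 1.0000e-04,
       3.2500e-02]), 'tcp_pos': array([0.5735, 0.1346, 0.4569]), 'eef_rot': array([ 1.190e-02,  9.999e-01,  0.000e+00, -3.000e-04]), 'wrist_force': array([-1.2636, -1.028 , -0.6551]), 'gripper_width': np.float64(0.0426), 'grip_force': np.float64(0.0)}
bar 361 [ 0.4695 -0.3453] [0.1562 0.0133] 86.4 zmed 0.1833
```

View pics/s5.png

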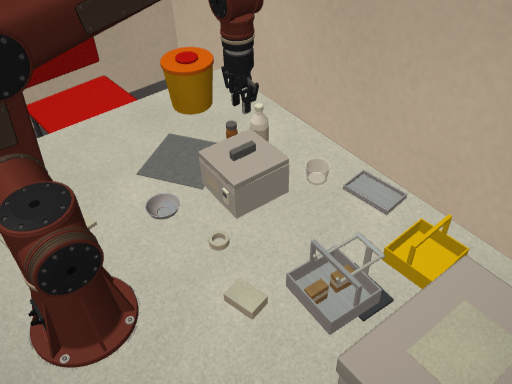

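The lid is home: its plane is level at z 0.129, as at the start. The basket with both cartons hangs on both prongs at (335,280), the bystanders stand where they were, and the arm is clear.

```bash
python3 -c "
from cell import hand_in
print(hand_in())"
```

```text
the job is handed in; nothing more can be done
None
```

The job is done and handed in: both cartons (only two were present) are in the steel basket, which hangs by its bar on both prongs. The lid is level and fully home on the cool box, the other things on the table look undisturbed, and it took about 33 s of robot time.

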